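# Spin the balancing disc and brake it on its mark

## Robot

A 6-joint arm with a two-finger parallel gripper is mounted at the origin on a cart in front of the work surface, level with it; the furniture and walls round the work are solid. World frame = base frame: x ahead of the robot, y to its left, z up, the work surface at z = 0. Lengths are in m, angles in rad, forces in N, time in s.
With the tool pointing down it reaches from about 0.375 to 0.975 m from the base axis. Payload 3.8 kg.
Tool frame: the origin (TCP) lies midway between the tips of the shut fingers; the grasp point (between the pads) lies 19 mm behind it; x points along the fingers, y is the direction in which the jaws open and shut, and the axes are right-handed (so a half turn about x gives the same grasp; the last joint's range is limited). The gripper opens to 88 mm and grips with 3 to 60 N. Pads are 18 mm wide; open, the fingers measure 123 mm over their backs; the gripper's body (75 mm by 187 mm) begins 45 mm behind the grasp point.
Start: joints at [1.301, 0.264, 1.604, -0, 1.274, -0.037], TCP at [0.156, 0.657, 0.215] pointing down, gripper open.
Joint ranges: [-2.63, 2.63], [-0.94, 2.18], [0.31, 2.57], [-1.31, 4.45], [0, 2.66], [-2.55, 2.55]. Speed limits (rad/s): [2.57, 2.57, 3.14, 3.14, 3.14, 3.14].

## Interface

Orientations are given as a rotation vector (axis times angle).
In Python, from cell import manip, inverse_kinematics, cams, order gives the robot as it stands. Calls block until the motion is done:
- manip.move_pose(position, orientation): joint-space move of the TCP to a pose.
- manip.move_linear(position, rate=0.15, rot=None): straight line of the TCP; rot=None keeps the orientation; rate is the mean speed in m/s.
- manip.set_joints(angles): joint-space move.
- manip.set_gripper(opening, force=None): finger opening in m; force is the grip in N (None keeps the last); returns when the fingers have stopped.
- manip.dwell(seconds).
- inverse_kinematics(position, orientation): joint angles nearest the present ones, or None.
- manip.state(): the state.
- cams.capture(name): name is "scene" or "top" or "wrist"; returns a dict with "image" (384x512x3 uint8, blue, green, red), "z_map" (384x512 float32, m along the optical axis (not along the pixel's ray), 0 where there is no reading), "intrinsics" (3x3 intrinsics, pixels), "k1" (the pictures are not rectified: a ray, as slopes to the right and down, at radius r is drawn at 1 + k1 r^2 times it, then the intrinsics apply), "position" and "orientation" of the camera in the world; the wrist camera has in their place "T_tool_cam" (4x4, takes a point from camera to tool coordinates, whose origin is the TCP and whose axes are the tool frame's). Camera axes: x right, y down, z forward; pixel columns grow to the right and rows downward; lengths in m; the calibration is good to about 2 mm. A picture is of the moment at which its call begins: read the wrist's pose just before it.
A pose or a line that the arm cannot do raises manip.IKError and nothing moves.
- order.close_job(): hands the job in, once; it reports no verdict.
The state is a dict: "clock": time; "joint_pos": joint angles; "joint_velocities": joint speeds; "tau": joint torques, N m; "tool_pos": TCP position; "tcp_rot": TCP orientation; "contact_force": force on the tool from outside, world axes, zero at the start; "moment": the same for the moment, N m; "gripper_width": finger opening in m.
Only numpy, scipy, OpenCV 4.12 (cv2) and the standard library are available. Lean on these libraries where they do the work, as an engineer would, in place of code of your own. Each camera call takes 0.05 s, during which the arm holds its last target.

## Task

Check the free running of the impeller balancing stand: flick its disc with a fingertip, for instance against the upright peg, so that it spins freely, either way round, at a quarter turn a second or faster for at least two seconds with nothing touching it. Then brake the turning disc with a light fingertip touch, so that its black mark line stops between the two prongs of the gate; do not let it stop under your finger elsewhere and then turn it to the gate by hand. Finish while still holding it there with the fingertip; nothing is to be picked up, and the loose things around it stay where they are.

Things in the scene. Friction and masses are not known exactly. Their poses are not given: they have to be found in the camera images.
- stand: Fixed grey foot of the balancing stand, 124 mm across, screwed to the bench, and the gate bracket. Origin: centre of its underside, on the bench, on the vertical axis of the disc. Its own -x axis points from the axis to the gate. The bracket reaches 107 mm from the axis on that side only and its top is level with the disc's top (56 mm above the bench).
- disc_centre (a point): Fixed point on the axis of the disc, at the height of the disc's top face (56 mm above the bench).
- gate (a point): Middle of the gate, a fixed steel fork lying level at the rim of the disc: 85 mm from the axis, at the height of the disc's top. The prongs leave a gap of 32 mm (16 mm either side of this point, along the rim).
- disc: Level flat aluminium disc, 170 mm across, 10 mm thick, on an upright spindle; black mark line from peg to rim, thin dark ticks elsewhere. Origin: on the axis, at its underside. A black impeller 55 mm across, with a nut up to 26 mm above the disc, is fixed on its middle and turns with it; outside the peg the ring from 54 to 85 mm radius is free. About 0.3 kg (0.22 to 0.42). A few newtons on the ring stop it at once.
- peg (a point): Top of the upright dark steel peg on the disc, 10 mm thick, 48 mm from the axis, standing 32 mm above the disc's top (top 88 mm above the bench). It lies on the same radius as the mark line and turns with the disc.
- mark (a point): Outer end of the black mark line, on the rim of the disc's top face, 85 mm from the axis; turns with the disc.
- wheel (a joint): Turning angle of the disc in rad, endless, not wrapped, growing anticlockwise seen from above. 0 and every whole turn from it (2 pi) put the mark at the middle of the gate; 0.19 rad is 16 mm at the rim. The bearing has no stiction: let go, the disc slows smoothly, its speed halving about every 5 s (3 to 7 s, by its mass).
- spindle (a joint): How far the disc has been pressed down against its spring, 0 to 0.008 m. It starts to sink at 2 to 4 N pressed on it and gives 1 mm per 2 N more.
- ref_weight: Loose brass weight, 28 mm across and 42 mm high, standing behind the stand to the left; origin under its centre. Bystander.
- impeller_2: Loose black impeller, 55 mm across and 20 mm high, lying behind the stand; origin under its centre. Bystander.
- screwdriver_1: Loose yellow-handled screwdriver, 160 mm long and 22 mm high, lying left of the stand's near side; origin about under its middle. Bystander.

How it is judged:
On the way, in this order (a step that is already met when the one before it is completed fails the run):
1. the disc spins freely at 1.5 rad/s or more, without any finger on it, for 2 s ((velocity of joint wheel above 1.5 rad/s or velocity of joint wheel below -1.5 rad/s) and contact force between the fingers and disc below 0.05 N), for 2 s.
2. the disc is stopped under the fingertip with its mark in the gate (contact force between the fingers and disc above 0.5 N and velocity of joint wheel between -0.05 and 0.05 rad/s and horizontal distance between mark and gate below 0.016 m), for 0.3 s.
At the end, for the whole second after the job is handed in: The disc stands still (under 0.05 rad/s) with the end of its mark line within 16 mm of the middle of the gate, and the fingers rest on the disc with more than 0.5 N (all of step 2); the arm keeps its last pose, push and grip.
It fails at once if a finger stops the disc, or holds it stopped, with the mark outside the gate (more than 19 mm from its middle), other than where it stood at the start (contact force between the fingers and disc above 0.5 N and velocity of joint wheel between -0.08 and 0.08 rad/s and horizontal distance between mark and gate above 0.019 m and distance of mark from where it was at the start of the episode above 0.02 m).
It fails at once if the disc is pressed harder than a light touch (over 25 N) (contact force between the fingers and disc above 25 N).
It fails at once if a loose thing nearby is moved by more than 20 mm (distance of any of ref_weight, impeller_2, screwdriver_1 from where it was at the start of the episode above 0.02 m).
It also fails if it takes over 72 s, if anything falls off the work surface, if the arm or the gripper's body presses on something with over 40 N, if the wrist force passes 120 N, or if a joint passes its speed limit or range.

## Working session

There is one attempt and no reset: what is moved stays moved. The work goes in short steps, each a Python script; the robot and the scene stay as the last script left them, time stands still between calls to the robot, and variables do not carry over. Pictures are saved under pics/ and viewed, and the job is handed in when it is done.

```bash
ls; mkdir -p pics; python3 - <<'E'
from cell import manip,cams
import cv2,numpy as np
s=manip.state();print(s)
for n in ["scene","top"]:
    c=cams.capture(n);cv2.imwrite(f"pics/{n}0.png",c["image"]);print(n,c["intrinsics"],c["k1"],c["position"],c["orientation"])
print(manip.state()["clock"])
E
```

```text
pics
{'clock': 0.0, 'joint_pos': array([ 1.30109979e+00,  2.64756035e-01,  1.60535926e+00, -1.62750390e-05,
        1.27366194e+00, -3.69004007e-02]), 'joint_velocities': array([ 2.57090909e-04,  1.95233991e-03,  5.17734498e-07, -4.19533213e-04,
        7.76091008e-04,  8.16860688e-04]), 'tau': array([ 3.83487077e-04, -5.02103341e+01, -3.56873131e+01,  7.29835639e-02,
        2.93976918e-02, -2.04651874e-04]), 'tool_pos': array([0.15553045, 0.65607012, 0.21339405]), 'tcp_rot': array([ 0.18106652,  1.56337658, -0.18446798]), 'contact_force': array([ 0.28205143, -0.42446575, -0.78411013]), 'moment': array([ 0.01569432, -0.02052023, -0.02394415]), 'gripper_width': 0.0879380750456088}
scene [[495.46831873   0.         254.57869528]
 [  0.         495.46831873 192.87574304]
 [  0.           0.           1.        ]] -0.18205383804865596 [-0.00777745  0.58187055  0.45682083] [-0.94922364  2.13161544 -1.38765986]
top [[395.11431112   0.         257.73618546]
 [  0.         395.11431112 196.37159119]
 [  0.           0.           1.        ]] -0.10317677989932178 [0.45433775 0.04147733 0.90548973] [-2.11611423  2.17775162 -0.1488946 ]
0.1
```

View pics/scene0.png

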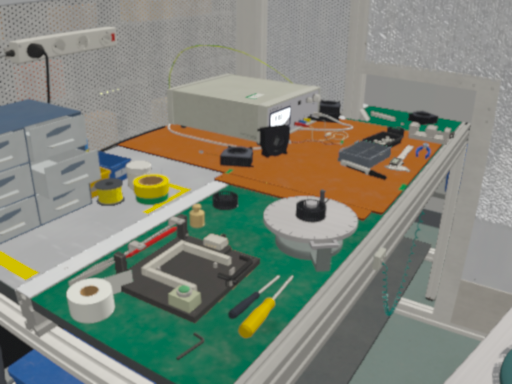

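View pics/top0.png

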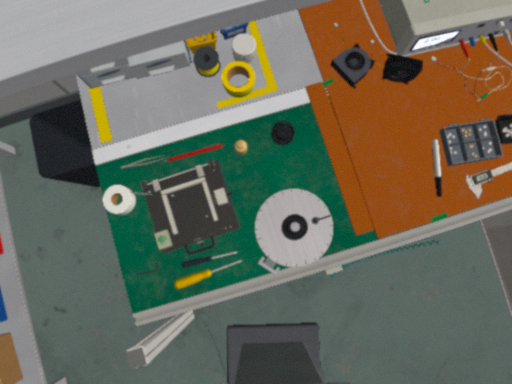

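The top view shows the disc at about (294,227), the peg at (316,220) with the mark running right to (331,215), and the gate fork at (268,264). The scene view agrees: the gate is on the near side.

```bash
cat > h.py <<'E'
import numpy as np,cv2
from scipy.spatial.transform import Rotation as R
def ray(c,uv):
    K=c["intrinsics"];d=np.array([(uv[0]-K[0,2])/K[0,0],(uv[1]-K[1,2])/K[1,1]]);s=d.copy()
    for _ in range(20): s=d/(1+c["k1"]*(s@s))
    v=np.array([s[0],s[1],1.])
    return R.from_rotvec(c["orientation"]).apply(v)
def onplane(c,uv,z):
    d=ray(c,uv);p=np.array(c["position"]);return p+d*(z-p[2])/d[2]
def proj(c,P):
    q=R.from_rotvec(c["orientation"]).inv().apply(np.array(P)-c["position"]);s=q[:2]/q[2]
    s=s*(1+c["k1"]*(s@s));K=c["intrinsics"];return np.array([K[0,0]*s[0]+K[0,2],K[1,1]*s[1]+K[1,2]])
E
python3 - <<'E'
from cell import cams
from h import *
c=cams.capture("top");im=c["image"]
cv2.imwrite("pics/topcrop.png",cv2.resize(im[170:290,230:390],None,fx=5,fy=5,interpolation=cv2.INTER_CUBIC))
g=im.max(2).astype(int)
hsv=cv2.cvtColor(im,cv2.COLOR_BGR2HSV)
m=((hsv[...,1]<40)&(hsv[...,2]>110)).astype(np.uint8)
roi=np.zeros_like(m);roi[180:272,245:345]=1;m&=roi
m=cv2.morphologyEx(m,cv2.MORPH_CLOSE,np.ones((9,9)));m=cv2.morphologyEx(m,cv2.MORPH_OPEN,cv2.getStructuringElement(2,(25,25)))
cs,_=cv2.findContours(m,0,1);k=max(cs,key=cv2.contourArea);print(cv2.boundingRect(k),cv2.contourArea(k))
P=np.array([onplane(c,p[0],.056)[:2] for p in k]);
ctr,r=cv2.minEnclosingCircle(P.astype(np.float32));print(ctr,r)
A=np.c_[2*P,np.ones(len(P))];x=np.linalg.lstsq(A,(P**2).sum(1),rcond=None)[0];print(x[:2],np.sqrt(x[2]+x[:2]@x[:2]))
for n,uv,z in [("peg",(316,220),.088),("mark",(330,216),.056),("gate",(268,264),.056)]:
    print(n,onplane(c,uv,z))
E
```

```text
(255, 188, 78, 84) 5424.5
(0.49248090386390686, -0.03963478282094002) 0.09933672845363617
[ 0.49580622 -0.03507152] 0.08961950853511343
peg [ 0.51732477 -0.0776353   0.088     ]
mark [ 0.52751416 -0.1131039   0.056     ]
gate [0.42909474 0.02419785 0.056     ]
```

View pics/topcrop.png

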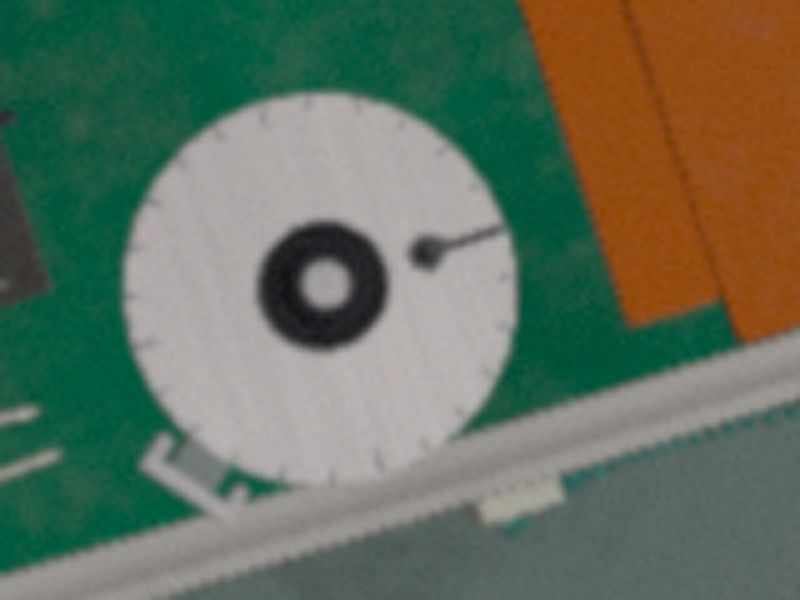

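```bash
python3 - <<'E'
from cell import cams
from h import *
c=cams.capture("top");im=c["image"].astype(float)
def rad(ctr,dirs,r0,r1,ch=2,n=200):
    pass
sat=cv2.GaussianBlur(im,(0,0),0.6)[...,2]  # red: green mat dark, disc bright
c0=np.array([294.0,227.6]);E=[]
for a in np.deg2rad(np.arange(0,360,3)):
    r=np.arange(33,45,.1);x=(c0[0]+r*np.cos(a)).astype(np.float32);y=(c0[1]+r*np.sin(a)).astype(np.float32)
    v=cv2.remap(sat.astype(np.float32),x[None],y[None],1)[0];i=np.argmin(np.gradient(v))
    p=onplane(c,(x[i],y[i]),.056)[:2];deg=np.rad2deg(a)
    if deg>30 and deg<150: continue
    E.append(p)
E=np.array(E)
for _ in range(4):
    A=np.c_[2*E,np.ones(len(E))];s=np.linalg.lstsq(A,(E**2).sum(1),rcond=None)[0];rr=np.sqrt(s[2]+s[:2]@s[:2])
    res=np.linalg.norm(E-s[:2],axis=1)-rr;E=E[abs(res)<.0025]
print("centre",s[:2],"r",rr,len(E),res.std())
C=s[:2]
pts={"peg":((427+2)/5-.4+230,252/5-.4+170,.088),"mark":(500/5+230-.4,230/5+170-.4,.056),"g1":(170/5+230-.4,443/5+170-.4,.056),"g2":(240/5+230-.4,492/5+170-.4,.056),"imp":(326/5+230-.4,285/5+170-.4,.080)}
for k,(u,v,z) in pts.items():
    p=onplane(c,(u,v),z)[:2];d=p-C;print(k,p,np.linalg.norm(d),np.rad2deg(np.arctan2(d[1],d[0])))
# rail height by depth
for uv in [(330,260),(280,278),(294,210),(268,232),(300,150),(380,200),(284,132),(242,146)]:
    z=c["z_map"][uv[1],uv[0]];d=ray(c,uv);f=R.from_rotvec(c["orientation"]).apply([0,0,1]);print(uv,np.array(c["position"])+d*z/(d@f))
s=cams.capture("scene");print(proj(s,[*C,.056]),proj(s,[*C,.082]))
cv2.imwrite("pics/scenecrop.png",cv2.resize(s["image"][170:290,240:400],None,fx=5,fy=5,interpolation=cv2.INTER_CUBIC))
print([proj(s,[*(C+.048*np.array([np.cos(a),np.sin(a)])),.088]) for a in np.deg2rad([-65,-70])])
E
```

```text
centre [ 0.50613299 -0.03356174] r 0.08516905229424881 81 0.0006644234985892737
peg [ 0.51736301 -0.07638547] 0.04427171598314152 -75.30573158409105
mark [ 0.52840802 -0.11227925] 0.08180845447275749 -74.19985511102566
g1 [0.44161039 0.03318252] 0.09283298157783468 134.03037387236944
g2 [0.42006407 0.00407417] 0.09393785439694448 156.38137471819783
imp [ 0.50547367 -0.03373387] 0.0006814192839985627 -165.36805924484085
(330, 260) [ 0.43174648 -0.11965113 -0.00788301]
(280, 278) [ 0.39484479 -0.00336838 -0.00619817]
(294, 210) [ 0.54278864 -0.03556351  0.05686982]
(268, 232) [0.49713349 0.02204313 0.0549595 ]
(300, 150) [ 0.69168273 -0.06143355 -0.00492088]
(380, 200) [ 0.56562477 -0.24178187  0.003333  ]
(284, 132) [ 0.72957183 -0.02346287  0.01906691]
(242, 146) [0.69297535 0.07414477 0.04020283]
[309.30784352 215.06453568] [310.22595109 202.0199209 ]
[array([317.78157254, 189.010534  ]), array([319.92557051, 189.4263124 ])]
```

View pics/scenecrop.png

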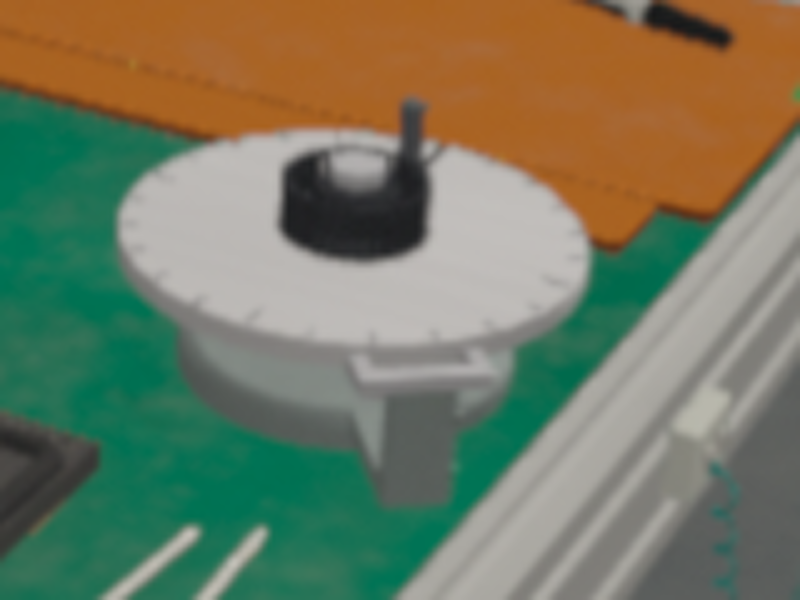

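```bash
cat >> h.py <<'E'
C=np.array([.506,-.0336]); GA=np.deg2rad(145.2)
u=np.array([np.sin(np.deg2rad(50)),np.cos(np.deg2rad(50))]);n=np.array([np.cos(np.deg2rad(50)),-np.sin(np.deg2rad(50))])
def rot(sg):
    y=np.array([*(sg*u),0]);x=np.array([0,0,-1.]);return R.from_matrix(np.c_[x,y,np.cross(x,y)]).as_rotvec()
def at(r,s,z): return np.array([*(C+r*n+s*u),z])
E
python3 - <<'E'
from cell import manip,cams,inverse_kinematics as ik
from h import *
s=cams.capture("scene")
for a in (135,145,155): print(a,proj(s,[*(C+.088*np.array([np.cos(np.deg2rad(a)),np.sin(np.deg2rad(a))])),.056]))
for sg in (1,-1):
    for p in [(.046,-.047,.15),(.046,-.047,.07),(.046,.075,.07),(.070,0,.052),(-.07,0,.052)]:
        q=ik(at(*p),rot(sg));print(sg,p,at(*p),None if q is None else np.round(q,2))
E
```

```text
135 [312.46569706 239.24446735]
145 [321.68187366 239.12755849]
155 [330.423218   238.21005415]
1 (0.046, -0.047, 0.15) [ 0.49956414 -0.09904906  0.15      ] [-0.24  0.    2.02 -0.    1.12 -0.94]
1 (0.046, -0.047, 0.07) [ 0.49956414 -0.09904906  0.07      ] [-0.24  0.09  2.09 -0.    0.96 -0.94]
1 (0.046, 0.075, 0.07) [ 0.59302156 -0.02062897  0.07      ] [-0.08  0.24  1.92 -0.    0.98 -0.77]
1 (0.07, 0, 0.052) [ 0.55099513 -0.08722311  0.052     ] [-0.2   0.2   2.   -0.    0.94 -0.9 ]
1 (-0.07, 0, 0.052) [0.46100487 0.02002311 0.052     ] [-0.01  0.03  2.2  -0.    0.91 -0.71]
-1 (0.046, -0.047, 0.15) [ 0.49956414 -0.09904906  0.15      ] [-0.24  0.    2.02  0.    1.12  2.2 ]
-1 (0.046, -0.047, 0.07) [ 0.49956414 -0.09904906  0.07      ] [-0.24  0.09  2.09  0.    0.96  2.2 ]
-1 (0.046, 0.075, 0.07) [ 0.59302156 -0.02062897  0.07      ] [-0.08  0.24  1.92  0.    0.98  2.37]
-1 (0.07, 0, 0.052) [ 0.55099513 -0.08722311  0.052     ] [-0.2   0.2   2.    0.    0.94  2.24]
-1 (-0.07, 0, 0.052) [0.46100487 0.02002311 0.052     ] [-0.01  0.03  2.2   0.    0.91  2.43]
```

```bash
python3 - <<'E'
from cell import manip,cams
from h import *
manip.set_gripper(0.0,10)
manip.move_pose(at(.046,-.052,.12),rot(1))
st=manip.state();print(st["clock"],st["tool_pos"],at(.046,-.052,.12),st["contact_force"],st["gripper_width"])
for nme in ["scene","top","wrist"]: cv2.imwrite(f"pics/a_{nme}.png",cams.capture(nme)["image"])
print(cams.capture("wrist")["T_tool_cam"])
E
python3 -c "
import cv2,numpy as np
a=[cv2.imread(f'pics/a_{n}.png') for n in ('scene','top','wrist')]
o=np.zeros((600,800,3),np.uint8)
o[:300,:400]=cv2.resize(a[0],(400,300));o[:300,400:]=cv2.resize(a[1],(400,300));o[300:,:400]=cv2.resize(a[2],(400,300));o[300:,400:]=cv2.resize(a[0][150:270,250:410],(400,300))
cv2.imwrite('pics/a_all.png',o)"
```

```text
4.5417 [ 0.49607596 -0.10172315  0.12012863] [ 0.49573392 -0.102263    0.12      ] [-0.16320295  0.39757711 -0.59125438] 0.0006216453642287226
[[ 4.32093141e-04 -2.88259652e-01  9.57552185e-01 -1.69529930e-01]
 [ 9.99999877e-01 -1.09511263e-04 -4.84214619e-04  1.02401957e-03]
 [ 2.44442287e-04  9.57552276e-01  2.88259569e-01 -7.53125282e-02]
 [ 0.00000000e+00  0.00000000e+00  0.00000000e+00  1.00000000e+00]]
```

View pics/a_all.png

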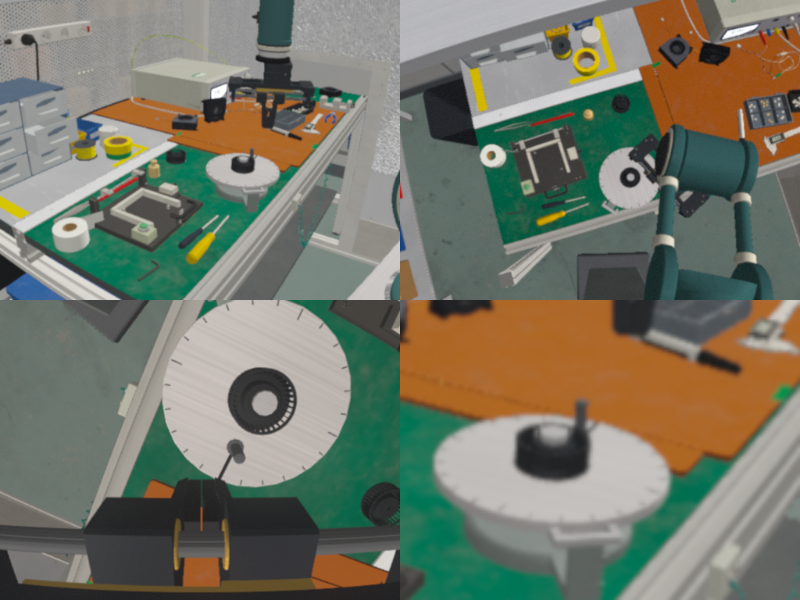

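```bash
cat >> h.py <<'E'
def wcam(cams,manip):
    st=manip.state();c=cams.capture("wrist");T=np.eye(4);T[:3,:3]=R.from_rotvec(st["tcp_rot"]).as_matrix();T[:3,3]=st["tool_pos"]
    W=T@c["T_tool_cam"];c=dict(c);c["position"]=W[:3,3];c["orientation"]=R.from_matrix(W[:3,:3]).as_rotvec();c["t"]=st["clock"];return c
E
python3 - <<'E'
from cell import manip,cams
from h import *
c=wcam(cams,manip);im=c["image"]
print(c["t"],c["position"])
f=np.array([np.cos(np.deg2rad(-75)),np.sin(np.deg2rad(-75))])
for nme,p in [("peg",[*(C+.048*f),.088]),("pegbase",[*(C+.048*f),.056]),("mark",[*(C+.085*f),.056]),("C",[*C,.082]),("gate",[*(C+.085*np.array([np.cos(GA),np.sin(GA)])),.056])]+[("rim%d"%a,[*(C+.085*np.array([np.cos(np.deg2rad(a)),np.sin(np.deg2rad(a))])),.056]) for a in range(0,360,30)]+[("tip",manip.state()["tool_pos"])]:
    q=proj(c,p);print(nme,q);
    if abs(q).max()<600: cv2.circle(im,(int(q[0]),int(q[1])),2,(0,0,255),-1)
cv2.imwrite("pics/w1.png",im)
E
```

```text
4.7417 [ 0.44823281 -0.04357307  0.28957116]
peg [305.8523851  203.90502134]
pegbase [299.83999505 188.71078747]
mark [277.23268612 231.57411306]
C [340.30634726 133.54216639]
gate [302.4686184   -0.80655693]
rim0 [413.34933856 203.00436099]
rim30 [444.92473668 150.41182597]
rim60 [447.9152307   87.62274754]
rim90 [417.92469188  30.74924374]
rim120 [360.25959496  -1.92164784]
rim150 [291.71537958   2.58212415]
rim180 [235.21750646  43.58356789]
rim210 [208.42513711 105.95371217]
rim240 [216.1208251  169.14048744]
rim270 [252.09120803 216.73642414]
rim300 [305.10071753 239.6037946 ]
rim330 [362.88153469 234.59859272]
tip [255.62044124 228.17967197]
```

View pics/w1.png

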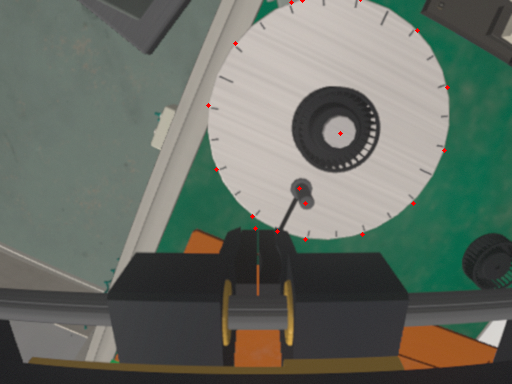

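```bash
cat >> h.py <<'E'
def markang(c,full=False):
    g=c["image"].max(2).astype(np.float32);A=np.deg2rad(np.arange(0,360,.5));rs=np.linspace(.060,.076,9)
    uv=np.array([[proj(c,[C[0]+r*np.cos(a),C[1]+r*np.sin(a),.056]) for r in rs] for a in A]).astype(np.float32)
    v=cv2.remap(g,uv[...,0],uv[...,1],1,borderMode=cv2.BORDER_CONSTANT,borderValue=0).max(1) # mark: dark at every radius
    d=(v<120);N=len(d)
    # runs of dark, circular
    from scipy.ndimage import label
    k=np.argmin(d);lab,m=label(np.roll(d,-k));out=[]
    for i in range(1,m+1):
        j=np.where(lab==i)[0]
        if len(j)<=24: out.append(((j.mean()+k)%N/2,len(j)))
        elif full: out.append((((j[0]+k)%N/2,(j[-1]+k)%N/2),'blocked'))
    return out
E
python3 - <<'E'
from cell import manip,cams
from h import *
print(markang(wcam(cams,manip),True))
manip.move_linear(at(.046,-.052,.07),rate=.08)
st=manip.state();print(st["clock"],st["tool_pos"],st["contact_force"])
c=wcam(cams,manip);cv2.imwrite("pics/w2.png",c["image"]);print(markang(c,True))
E
```

```text
[(np.float64(285.5), 5)]
5.6167 [ 0.49592794 -0.10233807  0.07005518] [ 0.22341886 -0.05172437  0.28433115]
[(np.float64(285.5), 5)]
```

View pics/w2.png

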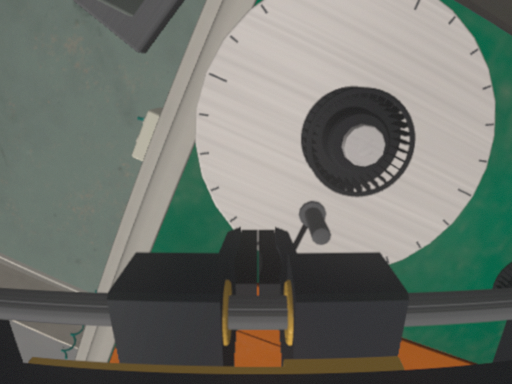

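The wrist picture shows the shut tip at (258,232) just left of the peg at (315,222), with a clear gap. Now I'll flick.

```bash
python3 - <<'E'
from cell import manip,cams
from h import *
import pickle
manip.move_linear(at(.046,.075,.07),rate=.09)
st=manip.state();t0=st["clock"];print("end push",t0,st["contact_force"])
manip.move_linear(at(.046,.075,.10),rate=.1)
manip.move_linear(at(.071,0,.10),rate=.1)
print("hover",manip.state()["clock"])
cs=[]
for i in range(10):
    c=wcam(cams,manip);cs.append(c);manip.dwell(.1)
pickle.dump(cs,open("cs.pkl","wb"))
for c in cs: print(c["t"],markang(c,True))
cv2.imwrite("pics/w3.png",cs[-1]["image"])
E
```

```text
end push 7.225 [ 0.59194216 -0.23487136 -0.60461697]
hover 8.6167
8.6167 [((np.float64(100.5), np.float64(159.5)), 'blocked'), (np.float64(285.75), 4)]
8.7667 [((np.float64(101.0), np.float64(159.0)), 'blocked'), (np.float64(285.75), 4)]
8.9167 [((np.float64(101.0), np.float64(159.0)), 'blocked'), (np.float64(285.75), 4)]
9.0667 [((np.float64(101.0), np.float64(159.0)), 'blocked'), (np.float64(285.75), 4)]
9.2167 [((np.float64(100.5), np.float64(159.0)), 'blocked'), (np.float64(285.75), 4)]
9.3667 [((np.float64(100.5), np.float64(159.5)), 'blocked'), (np.float64(285.75), 4)]
9.5167 [((np.float64(100.5), np.float64(159.5)), 'blocked'), (np.float64(285.75), 4)]
9.6667 [((np.float64(100.5), np.float64(159.5)), 'blocked'), (np.float64(285.75), 4)]
9.8167 [((np.float64(100.5), np.float64(159.0)), 'blocked'), (np.float64(285.75), 4)]
9.9667 [((np.float64(100.5), np.float64(159.5)), 'blocked'), (np.float64(285.75), 4)]
```

View pics/w3.png

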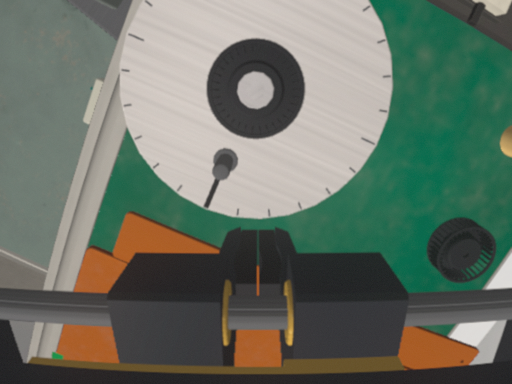

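The disc did not move: the tip missed the peg (mark still at 285.7°). I'll look more closely at the fingertip's real shape.

```bash
python3 - <<'E'
from cell import manip,cams
from h import *
st=manip.state();print(st["tool_pos"],at(.071,0,.10))
c=wcam(cams,manip);s=cams.capture("scene");t=cams.capture("top")
print(c["intrinsics"][0,0],c["k1"],proj(c,st["tool_pos"]),proj(s,st["tool_pos"]),proj(t,st["tool_pos"]))
M=R.from_rotvec(st["tcp_rot"]).as_matrix();print(M.round(2).tolist())
zm=c["z_map"]
f=R.from_rotvec(c["orientation"]).as_matrix()[:,2]
for row in range(224,262,4):
    o=[]
    for col in (232,245,256,270,285):
        z=zm[row,col];d=ray(c,(col,row));P=c["position"]+d*z;o.append((M.T@(P-st["tool_pos"])*1000).round(0).tolist())
    print(row,o)
a=cv2.resize(c["image"][180:300,180:340],(400,300),interpolation=2);q=proj(s,st["tool_pos"]).astype(int)
b=cv2.resize(s["image"][q[1]-60:q[1]+60,q[0]-80:q[0]+80],(400,300),interpolation=2)
cv2.circle(b,(200,150),3,(0,0,255),1)
cv2.imwrite("pics/z.png",np.hstack([a,b]))
E
```

```text
[ 0.55164538 -0.08798704  0.10000366] [ 0.55163792 -0.08798916  0.1       ]
341.5203784069978 -0.10379567625527772 [255.71682961 228.1936017 ] [311.87931151 177.60322281] [321.03133657 202.73934824]
[[0.0, 0.77, 0.64], [0.0, 0.64, -0.77], [-1.0, 0.0, -0.0]]
224 [[100.0, -21.0, 41.0], [100.0, -10.0, 40.0], [101.0, -0.0, 41.0], [101.0, 12.0, 41.0], [100.0, 24.0, 41.0]]
228 [[100.0, -21.0, 44.0], [100.0, -10.0, 44.0], [101.0, -0.0, 45.0], [99.0, 12.0, 44.0], [101.0, 25.0, 45.0]]
232 [[-29.0, -10.0, -11.0], [-26.0, -5.0, -10.0], [-27.0, 0.0, -10.0], [-25.0, 7.0, -9.0], [-30.0, 13.0, -11.0]]
236 [[-34.0, -10.0, -11.0], [-30.0, -5.0, -10.0], [-30.0, 0.0, -9.0], [-30.0, 7.0, -9.0], [-34.0, 13.0, -11.0]]
240 [[-38.0, -10.0, -11.0], [-35.0, -4.0, -10.0], [-34.0, 0.0, -10.0], [-35.0, 6.0, -10.0], [-39.0, 13.0, -12.0]]
244 [[-42.0, -10.0, -12.0], [-38.0, -4.0, -10.0], [-40.0, 0.0, -10.0], [-40.0, 6.0, -10.0], [-42.0, 12.0, -11.0]]
248 [[-45.0, -9.0, -11.0], [-43.0, -4.0, -10.0], [-42.0, 0.0, -10.0], [-42.0, 6.0, -10.0], [-45.0, 12.0, -11.0]]
252 [[-49.0, -9.0, -12.0], [-45.0, -4.0, -9.0], [-44.0, 0.0, -9.0], [-46.0, 6.0, -10.0], [-49.0, 12.0, -12.0]]
256 [[-51.0, -9.0, -11.0], [-48.0, -4.0, -9.0], [-44.0, 0.0, -7.0], [-49.0, 6.0, -10.0], [-53.0, 12.0, -12.0]]
260 [[-55.0, -9.0, -11.0], [-52.0, -4.0, -10.0], [-44.0, 0.0, -5.0], [-53.0, 6.0, -10.0], [-54.0, 11.0, -11.0]]
```

View pics/z.png

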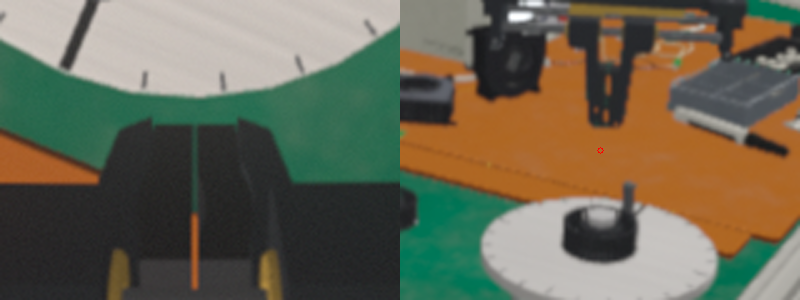

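The depth and scene views suggest the visible fingertips end well short of the TCP (13–25 mm). The disc is still in its start position, where touching is allowed. I'll probe its top gently to find the real tip height.

```bash
python3 - <<'E'
from cell import manip
from h import *
manip.move_linear(at(.071,0,.066),rate=.08)
manip.dwell(.2);f0=manip.state()["contact_force"];print(manip.state()["clock"],f0)
z=.066
while z>.034:
    z-=.0015;manip.move_linear(at(.071,0,z),rate=.02)
    st=manip.state();d=st["contact_force"]-f0
    print(round(z,4),st["tool_pos"][2].round(4),d.round(2))
    if d[2]>2.0: break
manip.move_linear(at(.071,0,z+.006),rate=.03)
st=manip.state();print(st["clock"],(st["contact_force"]-f0).round(2))
E
```

```text
11.0417 [ 0.25612528 -0.64490761  0.34019091]
0.0645 0.0647 [ 0.57  0.78 -1.51]
0.063 0.0629 [-0.08  0.98 -0.87]
0.0615 0.0613 [ 0.15 -0.2  -0.51]
0.06 0.0599 [-0.14  0.11 -0.33]
0.0585 0.0584 [-0.12  1.09 -0.04]
0.057 0.0568 [ 0.22  0.66 -0.64]
0.0555 0.0554 [-0.87 -0.07 -0.11]
0.054 0.0539 [ 0.35  1.21 -0.74]
0.0525 0.0524 [-0.5   1.38 -0.12]
0.051 0.0509 [-0.61  0.09 -0.63]
0.0495 0.0494 [-0.32  0.43  0.32]
0.048 0.0479 [ 0.17  0.02 -0.63]
0.0465 0.0464 [-0.77 -0.23 -1.07]
0.045 0.0449 [-0.37  0.07 -0.3 ]
0.0435 0.0434 [-1.32 -0.11 -0.6 ]
0.042 0.0419 [-1.27  1.32  0.95]
0.0405 0.0403 [-0.24  1.33  0.11]
0.039 0.0389 [-0.5   0.1  -0.44]
0.0375 0.0374 [ 0.78  1.17 -0.02]
0.036 0.0359 [-0.31  0.45 -0.22]
0.0345 0.0344 [-1.01  0.87  0.21]
0.033 0.0329 [ 0.32  1.16 -0.23]
16.8917 [-0.14  1.22 -0.56]
```

```bash
python3 - <<'E'
from cell import manip,cams
from h import *
st=manip.state();print(st["tool_pos"],st["gripper_width"])
c=wcam(cams,manip);s=cams.capture("scene")
print(markang(c,True),c["t"])
a=cv2.resize(c["image"],(400,300),interpolation=2);q=proj(s,st["tool_pos"]).astype(int);print(q,proj(c,st["tool_pos"]))
b=cv2.resize(s["image"][q[1]-70:q[1]+50,q[0]-80:q[0]+80],(800,600),interpolation=2)
cv2.circle(b,(400,350),3,(0,0,255),1)
cv2.imwrite("pics/z2.png",b);cv2.imwrite("pics/z3.png",c["image"])
E
```

```text
[ 0.55211204 -0.08807817  0.03958012] 0.0005972815541922103
[((np.float64(80.5), np.float64(179.0)), 'blocked'), (np.float64(285.75), 4)] 16.8917
[309 206] [255.71748613 228.19433528]
```

View pics/z2.png

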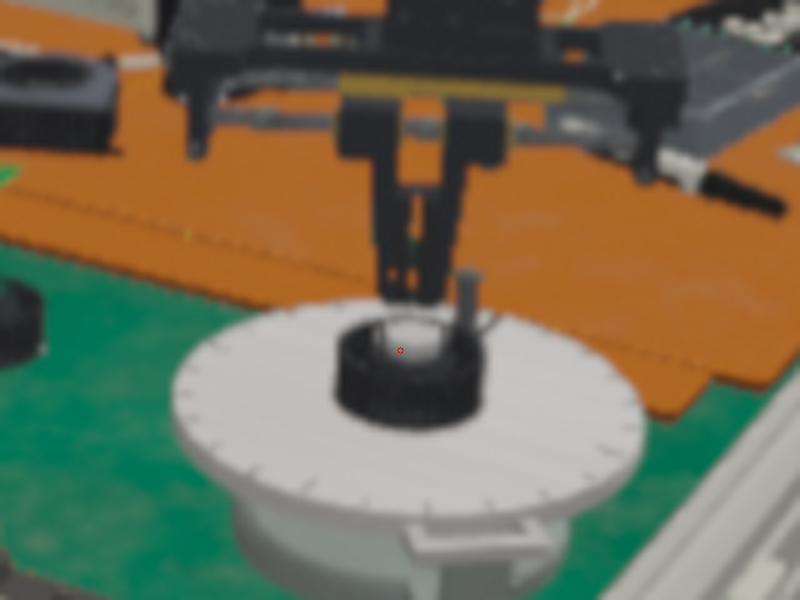

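View pics/z3.png

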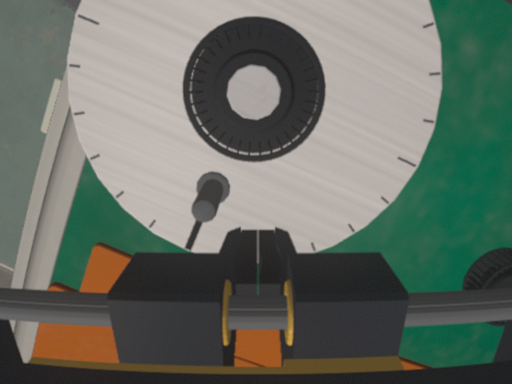

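The scene view shows the real tips at (311,197), about 20 mm above the projected TCP at (309,206). So the shut tips end roughly 20–25 mm short of the nominal TCP. I'll continue the probe lower.

```bash
python3 - <<'E'
from cell import manip
from h import *
manip.move_linear(at(.071,0,.0345),rate=.05)
f0=np.mean([ (manip.dwell(.05),manip.state()["contact_force"])[1] for _ in range(6)],0)
z=.0345
while z>.022:
    z-=.001;manip.move_linear(at(.071,0,z),rate=.02)
    d=np.mean([ (manip.dwell(.03),manip.state()["contact_force"])[1] for _ in range(4)],0)-f0
    print(round(z,4),d.round(2))
    if d[2]>1.5: break
manip.move_linear(at(.071,0,z+.008),rate=.03)
st=manip.state();print(st["clock"])
E
```

```text
0.0335 [ 0.19 -0.33 -0.33]
0.0325 [ 0.37  0.22 -0.53]
0.0315 [0.06 0.34 2.26]
19.1083
```

```bash
python3 - <<'E'
from cell import manip,cams
from h import *
import pickle
manip.move_linear(at(.071,0,.076),rate=.1)
manip.move_linear(at(.046,-.046,.076),rate=.1)
manip.move_linear(at(.046,-.046,.046),rate=.06)
c=wcam(cams,manip);print(c["t"],markang(c,True));cv2.imwrite("pics/w5.png",c["image"])
E
```

```text
20.95 [((np.float64(264.5), np.float64(329.5)), 'blocked')]
```

View pics/w5.png

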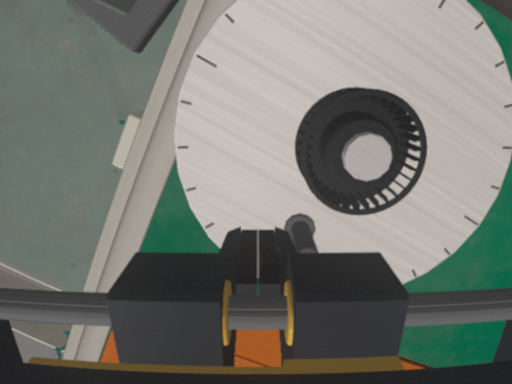

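The peg at (302,230) now stands right beside the finger at (290,245), inside its depth. Flick again.

```bash
python3 - <<'E'
from cell import manip,cams
from h import *
import pickle
manip.move_linear(at(.046,.075,.046),rate=.09)
st=manip.state();t0=st["clock"];print("end push",t0,st["contact_force"])
manip.move_linear(at(.046,.075,.076),rate=.1)
manip.move_linear(at(.071,0,.076),rate=.1)
print("hover",manip.state()["clock"])
cs=[]
for i in range(14):
    cs.append(wcam(cams,manip));manip.dwell(.1)
print(manip.state()["clock"])
for c in cs: print(c["t"],markang(c,True))
E
```

```text
end push 22.4917 [-0.37123588  0.34033269 -0.46399477]
hover 23.8833
25.9833
23.8833 [((np.float64(91.5), np.float64(168.5)), 'blocked')]
24.0333 [((np.float64(92.0), np.float64(168.0)), 'blocked'), (np.float64(184.75), 4)]
24.1833 [((np.float64(92.0), np.float64(168.0)), 'blocked'), (np.float64(213.75), 4)]
24.3333 [((np.float64(92.0), np.float64(168.0)), 'blocked'), (np.float64(242.25), 4)]
24.4833 [((np.float64(92.0), np.float64(168.0)), 'blocked'), (np.float64(270.25), 4)]
24.6333 [((np.float64(92.0), np.float64(168.0)), 'blocked'), (np.float64(298.0), 5)]
24.7833 [((np.float64(92.0), np.float64(168.0)), 'blocked'), (np.float64(325.0), 5)]
24.9333 [((np.float64(92.0), np.float64(168.0)), 'blocked'), (np.float64(351.5), 5)]
25.0833 [(np.float64(17.75), 4), ((np.float64(92.0), np.float64(168.0)), 'blocked')]
25.2333 [(np.float64(43.0), 5), ((np.float64(92.0), np.float64(168.0)), 'blocked')]
25.3833 [(np.float64(67.75), 4), ((np.float64(92.0), np.float64(168.0)), 'blocked')]
25.5333 [((np.float64(89.5), np.float64(168.0)), 'blocked')]
25.6833 [((np.float64(92.0), np.float64(168.0)), 'blocked')]
25.8333 [((np.float64(91.5), np.float64(168.0)), 'blocked')]
```

The disc spins freely at about 3.3 rad/s. Now I'll lower to just above the ring and log the decay.

```bash
python3 - <<'E'
from cell import manip,cams
from h import *
import json
manip.move_linear(at(.071,0,.038),rate=.06)
L=[(24.0333,184.75),(24.1833,213.75),(24.3333,242.25),(24.4833,270.25),(24.6333,298),(24.7833,325),(24.9333,351.5),(25.0833,17.75),(25.2333,43),(25.3833,67.75)]
cs=[]
while manip.state()["clock"]<32:
    cs.append(wcam(cams,manip));manip.dwell(.15)
print(manip.state()["clock"])
for c in cs:
    m=markang(c); print(round(c["t"],2),[(round(float(a),1),b) for a,b in m],end=' ')
    if len(m)==1: L.append((c["t"],float(m[0][0])))
json.dump(L,open("L.json","w"))
cv2.imwrite("pics/w6.png",cs[-1]["image"])
E
cat > fit.py <<'E'
import json,numpy as np
from scipy.optimize import curve_fit
L=np.array(json.load(open("L.json")));t=L[:,0]-24
f=lambda t,a,w,k:a+w*(1-np.exp(-k*t))/k
# sequential unwrap using a model guess
p=[np.deg2rad(178),3.4,.135]
for m in list(range(10,len(t)+1,3))+[len(t)]:
    th=np.deg2rad(L[:m,1]);th=th+2*np.pi*np.round((f(t[:m],*p)-th)/(2*np.pi));p,_=curve_fit(f,t[:m],th,p)
print(p,np.abs(th-f(t,*p)).max())
for GA in (145.2,146.):
  for n in range(1,8):
    x=(np.deg2rad(GA)+2*np.pi*n-p[0])*p[2]/p[1]
    if x<1:
        T=-np.log(1-x)/p[2];print(GA,n,"t",24+T,"w",p[1]*np.exp(-p[2]*T))
E
python3 fit.py
```

```text
32.1667
26.77 [(272.5, 5)] 26.97 [(300.8, 12)] 27.17 [(322.0, 3), (325.5, 5)] 27.37 [(351.0, 5)] 27.57 [(16.0, 5)] 27.77 [(40.0, 5)] 27.97 [(63.5, 5)] 28.17 [] 28.37 [] 28.57 [] 28.77 [] 28.97 [] 29.17 [(189.5, 5)] 29.37 [(208.5, 5)] 29.57 [(227.5, 5)] 29.77 [(245.5, 5)] 29.97 [(263.5, 5)] 30.17 [(281.0, 5)] 30.37 [(299.8, 12)] 30.57 [(314.2, 20)] 30.77 [(330.5, 5)] 30.97 [(346.5, 5)] 31.17 [(1.5, 5)] 31.37 [(16.5, 5)] 31.57 [(30.8, 6)] 31.77 [(44.5, 5)] 31.97 [(58.5, 5)] [3.11559663 3.43988599 0.13583636] 0.023072528550940774
145.2 1 t 25.87795226483194 w 2.6653733109247124
145.2 2 t 28.719419541248776 w 1.8118882863969834
145.2 3 t 33.40782697068253 w 0.958403261869255
145.2 4 t 49.6927691444385 w 0.1049182373415257
146.0 1 t 25.883192658025884 w 2.663476677536873
146.0 2 t 28.727129700351686 w 1.8099916530091442
146.0 3 t 33.42241004704775 w 0.9565066284814149
146.0 4 t 49.82706780649574 w 0.10302160395368638
```

```bash
python3 - <<'E'
from cell import manip
from h import *
t=manip.state()["clock"]
manip.move_linear(at(.071,0,.035),rate=.04)
st=manip.state();print("pre",t,st["clock"],st["tool_pos"][2],st["contact_force"].round(2));f0=st["contact_force"]
manip.dwell(33.275-st["clock"])
print(manip.state()["clock"])
manip.move_linear(at(.071,0,.029),rate=.04)
for i in range(6):
    st=manip.state();print(st["clock"],st["tool_pos"][2],(st["contact_force"]-f0).round(2));manip.dwell(.05)
E
python3 - <<'E'
from cell import manip,cams
from h import *
for nme in("scene","top","wrist"): cv2.imwrite(f"pics/e_{nme}.png",cams.capture(nme)["image"])
s=cv2.imread("pics/e_scene.png")[170:290,240:400];t=cv2.imread("pics/e_top.png")[170:290,200:360]
cv2.imwrite("pics/e.png",np.vstack([np.hstack([cv2.resize(s,(400,300),interpolation=2),cv2.resize(t,(400,300),interpolation=2)]),np.hstack([cv2.resize(cv2.imread("pics/e_wrist.png"),(400,300))]*2)]))
E
```

```text
pre 32.1667 32.4167 0.034641020428967634 [ 0.43 -0.05 -0.47]
33.275
33.575 0.029780734980841307 [-0.33 -0.28  6.11]
33.625 0.029862723848807997 [-1.19 -0.75  6.4 ]
33.675 0.02990502551723037 [ 0.32 -0.16  6.21]
33.725 0.029900633314182745 [-0.5  -0.66  6.53]
33.775 0.02990844598719921 [-0.18 -0.27  6.7 ]
33.825 0.029964630035239796 [-0.09 -0.89  6.21]
```

View pics/e.png

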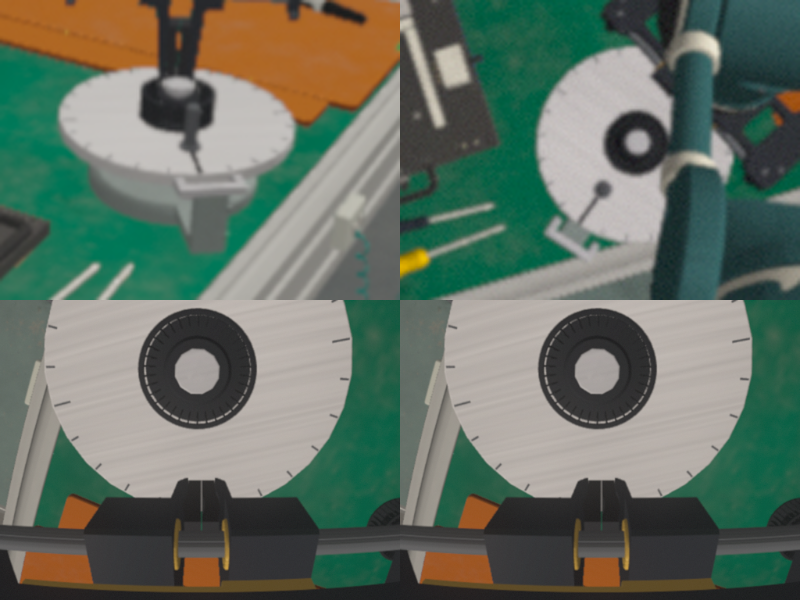

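The mark points into the gate: in the top crop it ends at (577,225), between the prongs. Next I'll measure its angle and check that it's still.

```bash
python3 - <<'E'
from cell import manip,cams
from h import *
f=[]
for i in range(3):
    c=cams.capture("top");m=[(float(a),b) for a,b in markang(c)];st=manip.state();print(st["clock"],m,st["contact_force"][2]);manip.dwell(.3)
im=c["image"];cv2.imwrite("pics/f.png",cv2.resize(im[225:275,240:300],(780,600*0+650),interpolation=2)[:600])
E
```

```text
34.075 [] 5.186509377839718
34.425 [] 4.742285455365699
34.775 [] 4.834458983413793
```

View pics/f.png

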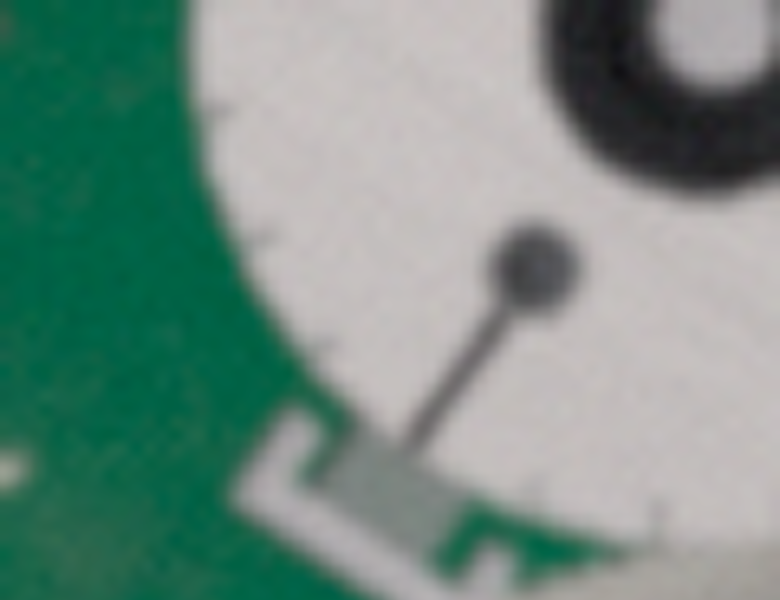

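```bash
python3 -c "
from cell import order,manip
print(order.close_job(),manip.state()['contact_force'])"
```

```text
the job is handed in; nothing more can be done
the job is handed in; nothing more can be done
```

I flicked the disc by its peg, let it run free, then braked it with one fingertip touch so the mark stopped in the gate. I handed the job in while still holding it there. No verdict was reported.

- **Missed first flick:** The first flick missed the peg and did not move the disc. The shut fingertips end about 24 mm short of the nominal TCP. I confirmed this with a probe on the disc of about 2 N while it still stood at its start position.
- **Spin:** The second flick spun the disc at about 3.4 rad/s anticlockwise. Its speed halved about every 5 s and was still 1.8 rad/s some six seconds after the flick, with nothing touching it.
- **Brake:** I touched the ring at 33.4 s, as the mark was predicted to pass the gate at about 0.96 rad/s.
- **Last checks:** The top view shows the mark between the prongs, an estimated 3 mm off the middle. Its end sat at the same pixel in pictures about a second apart. The fingertip force held at about 5 N, and the clock read about 35 s.
- **Not checked:** My automatic mark detector found nothing in the final top view, so that position is read from the enlarged picture. I did not re-measure the loose things afterwards, but no contact with them showed.

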